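# Clear the photo mat and hold the jar lid up to the phone

## Task

We want a phone picture of the seal inside the white jar lid. First clear the tongs off the bamboo photo mat by hanging them by their eye on the hook, so that they hang down freely; then take the lid out of the bamboo rack and hold it up in the air over the middle of the mat, its centre level with the phone's lens and its inside (the face with the green seal ring) squarely towards the lens. Finish while still holding the lid there, and leave the phone, the brown onggi jar, the blue tub and the clay pot where they are.

Things in the scene. Friction and masses are not known exactly. Their poses are not given: they have to be found in the camera images.
- tongs: closed, rigid steel kitchen tongs, about 0.1 kg, 217 mm long, lying flat on the mat. Origin in the middle of the grip at mid height, near the centre of mass; x along the tongs from jaws to eye, z up as they lie. Two parallel legs, 28 mm across (y) over both, 20 mm high (z), from x = -67 to +43 mm; head block 28 mm wide to x = 83; jaws 34 mm wide end at x = -97
- tongs_eye (a point): centre of the tongs' eye: a round wire ring (wire 6 mm thick, hole 28 mm) at the end of the tongs, at x = +100 mm and mid height in the tongs' frame, its hole axis along the tongs' z; same axes as tongs
- hook_tip (a point): top of the hook's upturned tip, an upright bar 8 mm thick, 34 mm above the upper surface of the bend at its foot. The hook is a fixed steel stand; x points level from the tip to its post 85 mm behind, z up. Hook and rack may stand on either side of the mat. An eye lowered over the tip to the bend and let go stays on, and the tongs swing down below the arm
- hook_arm (a point): a point on the middle of the hook's arm, 40 mm from the tip towards the post; same axes as hook_tip. The arm is an 8 mm bar that rises 15 mm from the bend to the post; the post is 12 mm thick, its top about 4 mm above the tip, its round foot 55 mm in radius
- lid: white plastic lid, a plain disc 120 mm across and 14 mm thick, about 0.09 kg, standing on edge in the middle slot of the rack. Origin at the disc's centre; x is the disc's axis and points out of its inside face (the one with a green seal ring 100 mm across), z up. Its inside faces roughly away from the robot at the start
- lid_ahead (a point): a point in the air on the lid's axis, 100 mm from its centre on the inside's side; moves with the lid
- rack: fixed bamboo rack, 100 mm (x) by 160 mm (y), origin at the centre of its underside. Four slatted dividers along y, 60 mm high, make three slots; the lid stands in the middle slot on the 12 mm thick base, so that its upper 72 mm stick out above the dividers. The slot is 17 mm wide; lift the lid straight up
- station: fixed bamboo photo mat, 210 by 210 mm, 8 mm thick, with the phone stand behind it. Origin at the centre of the mat's underside, z up, x level from the mat's centre towards the phone, whose stand begins 195 mm and whose screen 222 mm from the origin; the phone is 74 mm wide and its top edge is 20 mm above the lens
- lens (a point): the phone's lens, 219 mm from the mat's centre in x; its height above the table differs from run to run (170 to 240 mm); same axes as station
- spot (a point): the point in the air above the mat's centre at the lens's height, where the lid's centre is wanted; same axes as station
- onggi: small empty brown onggi jar, 128 mm across, 140 mm high, origin under its centre; leave it alone
- tub: blue plastic tub with a white top, 118 mm square, 102 mm high, origin under its centre; leave it alone
- pot: small clay pot, 80 mm across, 70 mm high, origin under its centre; leave it alone

How it is judged:
By the outcome, as a careful person would: the job done as asked, in the order asked, and still so for the second after the job is handed in, while the arm keeps its last pose, push and grip.
It also fails if it takes over 64 s, if anything falls off the work surface, if the arm or the gripper's body presses on something with over 40 N, if the wrist force passes 120 N, or if a joint passes its speed limit or range.

## Robot

A 6-joint arm with a two-finger parallel gripper is mounted at the origin on the work surface. World frame = base frame: x ahead of the robot, y to its left, z up, the work surface at z = 0. Lengths are in mm, angles in rad, forces in N, time in s.
With the tool pointing down it reaches from about 225 to 725 mm from the base axis. Payload 3.1 kg.
Tool frame: the origin (TCP) lies midway between the tips of the shut fingers; the grasp point (between the pads) lies 19 mm behind it (env.grip_point_offset is the distance from the TCP to the grasp point, in mm); z points along the fingers, y is the line along which they close (so a half turn about z gives the same grasp; the last joint's range is limited). The gripper opens to 85 mm and grips with 20 to 120 N. Pads are 22 mm wide; open, the fingers measure 114 mm over their backs; the gripper's body (76 mm by 85 mm) begins 54 mm behind the grasp point. The pads swing forward as they close: fully open they stand 13 mm farther back than shut.
Start: joints at [1.073, 0.048, 0.099, 1.622, 0, 1.443], TCP at [189.757, 489.5, 231.312] pointing down, gripper open.
Joint ranges: [-2.91, 2.91], [-0.99, 1.94], [-1.21, 1.42], [-2.12, 2.29], [-1.49, 1.47], [-3.14, 3.14]. Speed limits (rad/s): [2.79, 2.79, 3.14, 3.14, 3.14, 3.14].

## Interface

Orientations are given as a 3x3 rotation matrix whose columns are the frame's x, y, z axes.
In Python, from station import env, viewer gives the robot as it stands. The module is installed in compiled form; this text tells all that it offers.
- The arm moves only by the tool send_rows, never from a script. Its arguments are lists of equal length, an entry for each row: "offset": the shift along the tool's x, y, z in cm, a list of three; "rot": the turn, a rotation vector about the tool's x, y, z in degrees, a list of three; "hand": the opening, from 0 (shut) to 1 (fully open). A call has 1 to 12 rows; each row is the pose to reach, as a shift and turn from the pose commanded when the call began, along the tool's axes at that moment; what a row does not reach only later rows make up. A row lasts 1/8 s, in which the tool goes at most 62.5 mm and 10.7 degrees, less where a joint would pass 70% of its speed; a pose out of reach is approached as far as the arm can. A call with a gripper value outside its range is refused whole. The fingers move at their own pace and stop on an object; "force" is the grip in N (left out, the last holds). Time passes only in rows, so rows that repeat a pose let the fingers close. It gives the time, the measured TCP pose, the force, the opening and the grip force at its end, in the units of the state.
- env.observe(): the state, without advancing time (a new reading comes with each control period).
- viewer.snapshot(name): name is "side" or "top"; returns a dict with "color" (480x640x3 uint8, red, green, blue), "z_map" (480x640 float32, mm along the optical axis (not along the pixel's ray), 0 where there is no reading), "camera_matrix" (3x3 intrinsics, pixels), "dist" ([k1, k2, p1, p2, k3] as OpenCV has them; the pictures are not rectified), "cam_to_world" (4x4, takes a point from camera to world coordinates). Camera axes: x right, y up, looking along -z (the intrinsics and any distortion apply to the point x, -y, -z); pixel columns grow to the right and rows downward; lengths in mm; the calibration is good to about 2 mm. A picture is of the moment at which its call begins.
- env.sign_off(): hands the job in; it is judged then, once.
The state is a dict: "time": time; "q": joint angles; "dq": joint speeds; "joint_efforts": joint torques, N m; "tool_pos": TCP position; "eef_rot": TCP orientation; "wrist_force": force on the tool from outside, world axes, zero at the start; "wrist_torque": the same for the moment, N m; "opening": opening from 0.0 (shut) to 1.0 (fully open); "finger_force": force on a finger pad.
Only numpy, scipy, OpenCV 4.12 (cv2) and the standard library are available. Lean on these libraries where they do the work, as an engineer would, in place of code of your own. Each camera call takes 0.05 s, during which the arm holds its last target. There are 200 camera calls.

## Working session

There is one attempt and no reset: what is moved stays moved. The work goes in short steps, Python scripts to look and compute and a tool call to move; the robot and the scene stay as the last step left them, time stands still between calls to the robot, and variables do not carry over. Pictures are saved under pics/ and viewed, at most 10 in all, crops included, and the job is handed in when it is done.

Besides the shell and the picture viewer there is one more tool, called after "Call:" as a command line: name --argument value ..., lists and objects as JSON in quotes. send_rows: Moves the arm, as the interface text tells. Its arguments: {"type":"object","properties":{"offset":{"type":"array","items":{"type":"array","items":{"type":"number"}}},"rot":{"type":"array","items":{"type":"array","items":{"type":"number"}}},"hand":{"type":"array","items":{"type":"number"}},"force":{"type":"number"}},"required":["offset","rot","hand"]}

```bash
mkdir -p pics; cat > h.py <<'E'
import numpy as np, cv2
from station import env, viewer
def snap(n):
    s=viewer.snapshot(n); s['K']=np.array(s['camera_matrix'],float); s['d']=np.array(s['dist'],float); s['T']=np.array(s['cam_to_world'],float); return s
def world(s):
    h,w=s['z_map'].shape
    uv=np.stack(np.meshgrid(np.arange(w),np.arange(h)),-1).reshape(-1,1,2).astype(np.float64)
    n=cv2.undistortPoints(uv,s['K'],s['d']).reshape(h,w,2)
    z=s['z_map'].astype(float)
    c=np.stack([n[...,0]*z,-n[...,1]*z,-z],-1)
    P=c@s['T'][:3,:3].T+s['T'][:3,3]; P[z<=0]=np.nan
    return P
def ray(s,uv,zp):
    n=cv2.undistortPoints(np.array(uv,float).reshape(-1,1,2),s['K'],s['d']).reshape(-1,2)
    d=np.c_[n[:,0],-n[:,1],-np.ones(len(n))]@s['T'][:3,:3].T; o=s['T'][:3,3]
    return o+d*((zp-o[2])/d[:,2])[:,None]
def save(s,name,crop=None,k=1):
    im=s['color'][...,::-1]
    if crop: im=im[crop[1]:crop[3],crop[0]:crop[2]]
    cv2.imwrite('pics/'+name,cv2.resize(im,None,fx=k,fy=k))
E
python3 - <<'E'
from h import *
for n in('top','side'):
    s=snap(n); save(s,n+'0.png'); print(n,s['T'].round(3).tolist(),s['K'].tolist(),s['d']); np.save(n+'0.npy',world(s)); cv2.imwrite(n+'0raw.png',s['color'][...,::-1])
o=env.observe(); print({k:np.round(v,3).tolist() for k,v in o.items()}, env.grip_point_offset)
E
```

```text
top [[0.029, 0.998, -0.056, 520.494], [-1.0, 0.028, -0.007, 4.1], [-0.005, 0.056, 0.998, 1380.2], [0.0, 0.0, 0.0, 1.0]] [[464.3376787806464, 0.0, 323.45121626111444], [0.0, 464.3376787806464, 234.295738438423], [0.0, 0.0, 1.0]] [-0.11612133  0.          0.          0.          0.        ]
side [[0.902, 0.253, -0.351, 114.267], [-0.432, 0.543, -0.72, -1012.622], [0.008, 0.801, 0.599, 1019.17], [0.0, 0.0, 0.0, 1.0]] [[462.81066282697435, 0.0, 328.3645755819432], [0.0, 462.81066282697435, 248.8615761374551], [0.0, 0.0, 1.0]] [-0.12383282  0.          0.          0.          0.        ]
{'time': 0.1, 'q': [1.073, 0.049, 0.098, 1.622, -0.0, 1.443], 'dq': [-0.0, -0.002, 0.004, 0.0, 0.001, -0.001], 'joint_efforts': [0.002, -33.985, 32.094, 0.016, -0.0, -0.0], 'tool_pos': [189.491, 489.009, 230.224], 'eef_rot': [[-0.932, 0.361, -0.001], [0.361, 0.932, -0.002], [0.0, -0.002, -1.0]], 'wrist_force': [-0.431, 0.339, -0.445], 'wrist_torque': [-0.006, -0.046, 0.039], 'finger_force': 0.0, 'opening': 0.999} 18.700000000000003
```

View pics/top0.png

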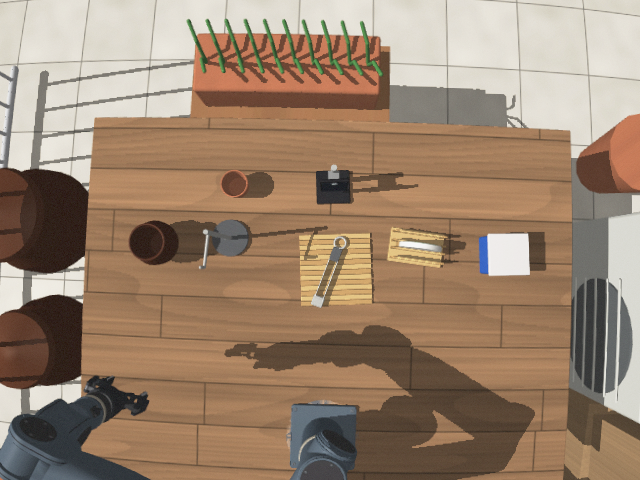

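View pics/side0.png

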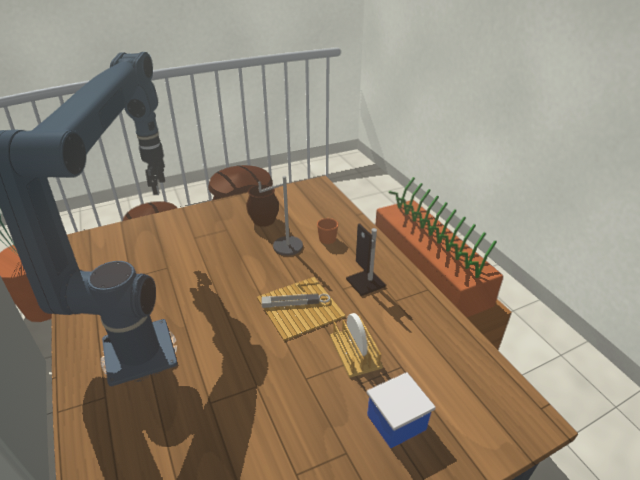

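The top view shows the mat at (336,269), tongs from jaws (319,303) to eye (341,242), and the hook on the left with its tip (204,267) and post top (208,232). The rack with the lid is at (417,247) and the phone at (334,187). The side view agrees.

```bash
python3 - <<'E'
from h import *
P=np.load('top0.npy'); S=np.load('side0.npy')
im=cv2.imread('top0raw.png'); 
def box(P,lo,hi): 
    m=np.all((P>lo)&(P<hi),-1); return P[m],m
for u,v in [(336,290),(341,242),(341,236),(341,248),(319,303),(329,275),(204,267),(205,250),(208,232),(230,238),(417,246),(400,262),(334,187),(334,170),(345,187)]:
    print((u,v),P[v,u].round(0), im[v,u])
def rect(Q,n):
    r=cv2.minAreaRect(Q[:,:2].astype(np.float32)); print(n,len(Q),np.round(r[0],1),np.round(r[1],1),round(r[2],1),'z',Q[:,2].min().round(),Q[:,2].max().round()); return r
hsv=cv2.cvtColor(im,cv2.COLOR_BGR2HSV)
# mat by depth: z 4..14
Q,m=box(P,[330,-115,4],[600,130,16]); rect(Q,'mat')
# tongs
Q,m=box(P,[300,-120,18],[640,140,60]); 
g=hsv[...,1]<60
Q2=P[m&g]; rect(Q2,'tongs top')
# hook
for nm,A in(('top',P),('side',S)):
    Q,m=box(A,[380,180,60],[640,480,400]); rect(Q,nm+' hook>60')
    zs=Q[:,2]; print(np.histogram(zs,bins=np.arange(60,330,15)))
    t=Q[Q[:,2]>150]; i=np.argsort(t[:,0]); print(t[i][::max(1,len(t)//15)].round(0).tolist())
    Q,m=box(A,[500,-350,60],[620,-90,200]); rect(Q,nm+' lid')
    Q,m=box(A,[450,-330,40],[650,-90,66]); rect(Q,nm+' rack')
    Q,m=box(A,[640,-110,40],[800,110,350]); rect(Q,nm+' phone')
E
```

```text
(336, 290) [435. -28.   7.] [ 87 132 169]
(341, 242) [576. -39.  11.] [108 167 212]
(341, 236) [594. -38.   9.] [121 138 147]
(341, 248) [558. -39.  20.] [188 194 196]
(319, 303) [397.  21.  27.] [196 201 203]
(329, 275) [478.  -6.  11.] [ 83 119 141]
(204, 267) [496. 299. 263.] [93 95 96]
(205, 250) [537. 299. 262.] [219 222 223]
(208, 232) [580. 286. 291.] [90 92 93]
(230, 238) [578. 288.  25.] [87 88 88]
(417, 246) [ 566. -240.  133.] [246 246 247]
(400, 262) [ 522. -215.    8.] [ 89 132 167]
(334, 187) [717. -12. 148.] [38 33 32]
(334, 170) [751. -10. 211.] [163 169 169]
(345, 187) [719. -41. 143.] [34 32 24]
mat 4387 [465.1   7.5] [244.8 269.8] 90.0 z 4.0 16.0
tongs top 380 [490.  -5.] [ 35.3 215.7] 71.1 z 18.0 37.0
top hook>60 883 [554.6 383.3] [195.8 117.4] 88.3 z 60.0 298.0
(array([ 51, 133, 173, 165,  56,  93,   9,   5,   6,   8,   7,   5,  19,
       110,  15,  28,   0]), array([ 60,  75,  90, 105, 120, 135, 150, 165, 180, 195, 210, 225, 240,
       255, 270, 285, 300, 315]))
[[493.0, 299.0, 255.0], [498.0, 301.0, 267.0], [508.0, 304.0, 256.0], [515.0, 296.0, 258.0], [527.0
[... 565 characters left out ...]
  11,  15,  43,
        55,  25,   9,   0]), array([ 60,  75,  90, 105, 120, 135, 150, 165, 180, 195, 210, 225, 240,
       255, 270, 285, 300, 315]))
[[492.0, 300.0, 274.0], [496.0, 298.0, 247.0], [502.0, 306.0, 280.0], [519.0, 293.0, 252.0], [537.0, 290.0, 257.0], [557.0, 297.0, 253.0], [575.0, 287.0, 257.0], [576.0, 289.0, 271.0], [577.0, 295.0, 241.0], [578.0, 296.0, 180.0], [580.0, 284.0, 226.0], [581.0, 289.0, 289.0], [582.0, 288.0, 172.0], [584.0, 286.0, 225.0], [586.0, 290.0, 153.0], [588.0, 292.0, 192.0]]
side lid 518 [ 568.9 -262.9] [152.9  80.6] 83.3 z 60.0 133.0
side rack 466 [ 569.5 -258.7] [151.8  84.4] 83.5 z 40.0 65.0
side phone 779 [729.1 -16.5] [66.9 60.8] 59.2 z 40.0 229.0
```

```bash
python3 - <<'E'
from h import *
P=np.load('top0.npy'); S=np.load('side0.npy')
im=cv2.imread('top0raw.png'); si=cv2.imread('side0raw.png')
for (u,v) in [(310,240),(365,290),(336,290),(300,330),(395,300),(420,235)]: print((u,v),cv2.cvtColor(im[v:v+1,u:u+1],cv2.COLOR_BGR2HSV)[0,0],P[v,u].round(0))
hsv=cv2.cvtColor(im,cv2.COLOR_BGR2HSV)
class C: pass
s=snap('top'); e=snap('side')
def show(a,u0,v0,u1,v1,k): return cv2.resize(a[v0:v1,u0:u1],(400,300),interpolation=cv2.INTER_CUBIC)
A=np.hstack([show(im,180,215,260,275,5),show(si,245,170,325,230,5)])
B=np.hstack([show(im,290,225,386,313,5)[:,:,:],show(si,325,215,405,275,5)])
cv2.imwrite('pics/crops1.png',np.vstack([A,B]))
E
```

```text
(310, 240) [ 16 110 109] [580.  53.   9.]
(365, 290) [ 18 121 211] [ 437. -114.    5.]
(336, 290) [ 16 124 169] [435. -28.   7.]
(300, 330) [ 13 114 164] [313.  75.  -1.]
(395, 300) [ 15 112 166] [ 409. -204.    2.]
(420, 235) [ 19 114 183] [ 602. -268.   34.]
```

View pics/crops1.png

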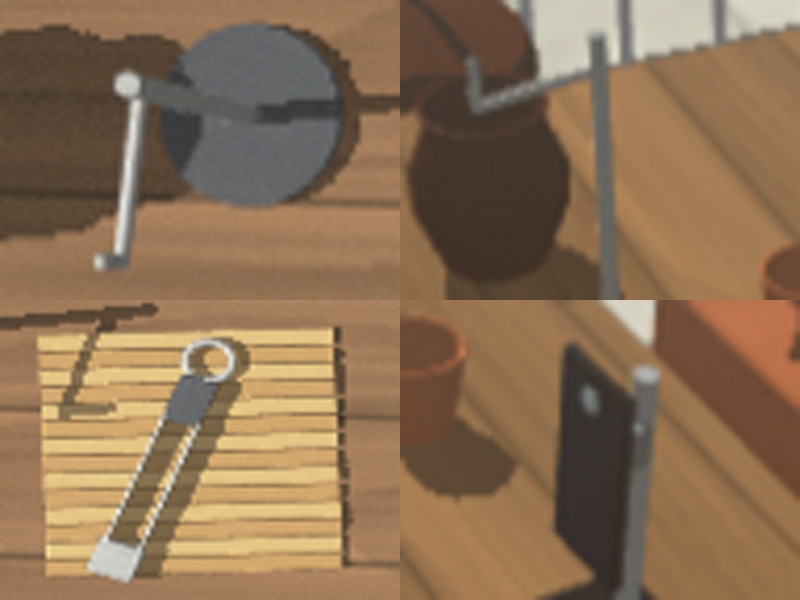

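The crops show, in full-image pixels:
- **Hook tip:** about (200,267) in the top view and (259,182) in the side view.
- **Post top:** (205,232) top, (284,177) side.
- **Lens:** a grey dot at (363,235) in the side view.
- **Eye:** (340,243) in the top view.
- **Mat corners:** (299,236), (370,233), (372,304) and (301,306) in the top view.

```bash
cat >> h.py <<'E'
def tri(s,a,e,b):
    o1,o2=s['T'][:3,3],e['T'][:3,3]
    d1=ray(s,a,0)[0]-o1; d2=ray(e,b,0)[0]-o2; d1/=np.linalg.norm(d1); d2/=np.linalg.norm(d2)
    t=np.linalg.lstsq(np.c_[d1,-d2],o2-o1,rcond=None)[0]; p,q=o1+t[0]*d1,o2+t[1]*d2
    return (p+q)/2, np.linalg.norm(p-q)
E
python3 - <<'E'
from h import *
s=snap('top'); e=snap('side')
print('tip',tri(s,(200.4,267.2),e,(259.4,181.8)))
print('post',tri(s,(205.2,231.6),e,(284.4,177.4)))
S=world(e)
m=ray(s,[(298.7,236),(370.2,233),(372.1,303.6),(301.1,305.7)],8); print('mat',m.round(1).tolist(),m.mean(0)); 
x=(m[0]+m[1]-m[2]-m[3]); print('mat yaw',np.degrees(np.arctan2(x[1],x[0])))
l=S[232:239,360:366].reshape(-1,3); print('lens',np.nanmedian(l,0))
c=m.mean(0); yaw=np.arctan2(x[1],x[0]); pl=c[:2]+219*np.array([np.cos(yaw),np.sin(yaw)])
print('lens pred xy',pl)
# lens height from ray of side view at that x
o=e['T'][:3,3]; d=ray(e,(363,235),0)[0]-o; t=(pl[0]-o[0])/d[0]; print('lens ray',o+t*d)
print('eye',ray(s,(339.9,242.5),18),'jaw',ray(s,(316.4,305.7),18))
P=world(s); hsv=cv2.cvtColor(s['color'],cv2.COLOR_RGB2HSV)
k=(hsv[...,2]>200)&(hsv[...,1]<40)
a=np.zeros_like(k); a[225:275,380:455]=1
Q=P[k&a]; Q=Q[(Q[:,2]>90)]; r=cv2.minAreaRect(Q[:,:2].astype(np.float32)); print('lidtop',r,np.percentile(Q[:,2],[50,90,98]),Q.mean(0))
T=P[(P[...,0]>640)&(P[...,0]<800)&(abs(P[...,1])<110)&(P[...,2]>120)]; print('phone xy',T.mean(0))
b=(P[...,2]>45)&(P[...,2]<72)&(P[...,0]>500)&(P[...,0]<640)&(P[...,1]<-160)&(P[...,1]>-340); print('rack',cv2.minAreaRect(P[b][:,:2].astype(np.float32)))
E
```

```text
tip (array([496.88152104, 301.77843183, 284.01261979]), np.float64(2.829623769304575))
post (array([582.05654989, 293.32735617, 285.0308929 ]), np.float64(3.0632943760578963))
mat [[590.6, 86.9, 8.0], [605.5, -124.5, 8.0], [397.5, -135.3, 8.0], [385.4, 73.5, 8.0]] [494.77455718 -24.84034629   8.        ]
mat yaw 3.336296327154695
lens [719.33924719 -11.3749224  202.82197922]
lens pred xy [713.40338504 -12.09532257]
lens ray [713.40338504 -22.21959824 211.25140503]
eye [[574.45984267 -35.24293578  18.        ]] jaw [[387.77835472  28.33237846  18.        ]]
lidtop ((569.4089965820312, -244.48394775390625), (83.6769790649414, 14.566166877746582), 82.3315658569336) [127.39881261 133.56635921 136.78439705] [ 569.61100227 -241.5379134   123.42691496]
phone xy [727.86076861  -9.54195547 193.58698879]
rack ((567.1829833984375, -259.95867919921875), (153.2996826171875, 82.79230499267578), 83.43595123291016)
```

Call:
send_rows --offset '[[-2, -1.5, 0.5], [-6, -4.7, 1.5], [-10, -7.9, 2.5], [-14.5, -11.4, 3.5], [-19, -15, 4.5], [-23.5, -18.5, 5.5], [-28, -22.1, 6.5], [-32.5, -25.6, 7.5], [-37, -29.2, 8.5], [-41, -32.3, 9.3], [-43.8, -34.5, 9.8], [-44.8, -35.4, 10]]' --rot '[[0, 0, 0], [0, 0, 0], [0, 0, -0.5], [0, 0, -1], [0, 0, -1.4], [0, 0, -1.8], [0, 0, -2], [0, 0, -2.4], [0, 0, -2.4], [0, 0, -2.4], [0, 0, -2.4], [0, 0, -2.4]]' --hand '[1, 1, 1, 1, 1, 1, 1, 1, 1, 1, 1, 1]' --force 60

```text
time: 1.8
tool_pos: [479.9, -4.1, 130.7]
eef_rot: [[-0.946, 0.325, -0.001], [0.325, 0.946, 0.0], [0.001, -0.0, -1.0]]
wrist_force: [-0.5, -0.1, 0.1]
opening: 1.006
finger_force: 0.0
```

Call:
send_rows --offset '[[0, 0, 2], [0, 0, 5], [0, 0, 8], [0, 0, 10.5], [0, 0, 11.6], [0, 0, 11.9], [0, 0, 11.9], [0, 0, 11.9], [0, 0, 11.9], [0, 0, 11.9], [0, 0, 11.9], [0, 0, 11.9]]' --rot '[[0, 0, 0], [0, 0, 0], [0, 0, 0], [0, 0, 0], [0, 0, 0], [0, 0, 0], [0, 0, 0], [0, 0, 0], [0, 0, 0], [0, 0, 0], [0, 0, 0], [0, 0, 0]]' --hand '[1, 1, 1, 1, 1, 0.6, 0.3, 0.1, 0.1, 0, 0, 0]' --force 60

```text
time: 3.3
tool_pos: [481.0, -2.7, 13.9]
eef_rot: [[-0.947, 0.322, 0.003], [0.322, 0.947, -0.0], [-0.003, 0.001, -1.0]]
wrist_force: [0.1, 0.7, 5.9]
opening: 0.309
finger_force: 61.9
```

Call:
send_rows --offset '[[0, 0, -0.5], [0, 0, -2], [0, 0, -5], [0, 0, -9], [0, 0, -13], [0, 0, -17], [0, 0, -21], [0, 0, -25], [0, 0, -28], [0, 0, -29.5], [0, 0, -30], [0, 0, -30]]' --rot '[[0, 0, 0], [0, 0, 0], [0, 0, 0], [0, 0, 0], [0, 0, 0], [0, 0, 0], [0, 0, 0], [0, 0, 0], [0, 0, 0], [0, 0, 0], [0, 0, 0], [0, 0, 0]]' --hand '[0, 0, 0, 0, 0, 0, 0, 0, 0, 0, 0, 0]'

```text
time: 4.8
tool_pos: [479.4, -2.5, 312.3]
eef_rot: [[-0.947, 0.322, -0.0], [0.322, 0.947, -0.0], [0.0, -0.0, -1.0]]
wrist_force: [0.4, -0.1, -1.5]
opening: 0.305
finger_force: 61.1
```

```bash
python3 - <<'E'
from h import *
s=snap('top'); e=snap('side'); o=env.observe()
cv2.imwrite('pics/lift.png',np.hstack([cv2.resize(x['color'][60:360,140:540,::-1],(400,300)) for x in (s,e)]))
print(o['tool_pos'],o['opening'],o['wrist_force'])
E
```

```text
[479.10069863  -2.44493295 311.36327872] 0.3127904867184008 [ 0.57651633 -0.49665098 -0.6611825 ]
```

View pics/lift.png

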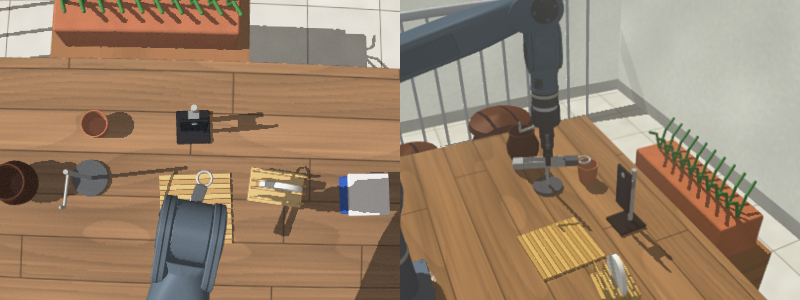

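The eye is held firmly. It shows at about (344,238) in the top view and (324,220) in the side view, well above the hook height.

Call:
send_rows --offset '[[0.6, 0.9, 0], [2, 3, 0], [4, 6, 0], [6, 9.1, 0], [8, 12.1, 0], [10, 15.2, 0], [12, 18.2, 0], [14, 21.2, 0], [16, 24.2, 0], [17.2, 26.1, 0], [17.7, 26.9, 0], [17.9, 27.1, 0]]' --rot '[[0, 0, 0], [0, 0, -1], [0, 0, -2.5], [0, 0, -4], [0, 0, -5.5], [0, 0, -7], [0, 0, -8.5], [0, 0, -10], [0, 0, -11.5], [0, 0, -12.5], [0, 0, -13.1], [0, 0, -13.1]]' --hand '[0, 0, 0, 0, 0, 0, 0, 0, 0, 0, 0, 0]'

```text
time: 6.4
tool_pos: [396.9, 311.9, 311.9]
eef_rot: [[-0.995, 0.098, -0.001], [0.098, 0.995, -0.001], [0.001, -0.001, -1.0]]
wrist_force: [-0.2, -0.6, -1.1]
opening: 0.31
finger_force: 61.2
```

```bash
python3 - <<'E'
from h import *
s=snap('top'); e=snap('side'); o=env.observe()
cv2.imwrite('pics/hook1.png',np.hstack([cv2.resize(s['color'][215:287,160:256,::-1],(400,300),interpolation=cv2.INTER_CUBIC),cv2.resize(e['color'][150:222,220:316,::-1],(400,300),interpolation=cv2.INTER_CUBIC)]))
print(o['tool_pos'],o['opening'],o['eef_rot'].round(3).tolist() if hasattr(o['eef_rot'],'round') else o['eef_rot'])
E
```

```text
[397.23950002 311.36579817 312.21309496] 0.3081665233908792 [[-0.995, 0.099, -0.0], [0.099, 0.995, -0.001], [0.0, -0.001, -1.0]]
```

View pics/hook1.png

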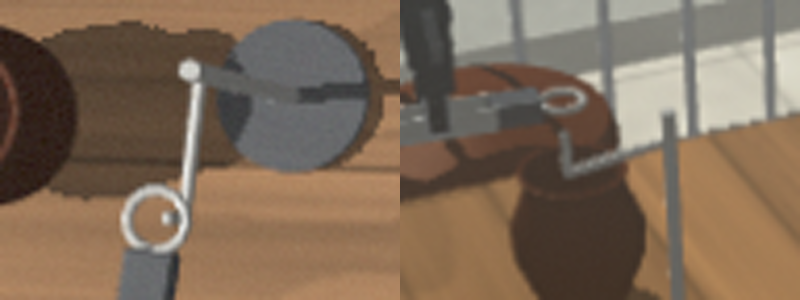

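The ring centre is at about (197.0,267.6) in the top view and (258.9,173.8) in the side view. The tip is at (200.3,267.1) and (259.6,181.7), so the ring is almost directly above it.

```bash
python3 - <<'E'
from h import *
s=snap('top'); e=snap('side')
a=tri(s,(197.0,267.5),e,(258.9,173.7)); b=tri(s,(200.2,267.0),e,(259.4,181.7)); print(a,b,b[0]-a[0])
print(ray(s,(200.2,267),284), ray(s,(197,267.5),317), ray(e,(259.4,181.7),284), ray(e,(258.9,173.7),317))
E
```

```text
(array([496.99894796, 301.40403397, 314.18223264]), np.float64(3.6628352453943616)) (array([497.21257705, 302.32680692, 284.03158937]), np.float64(2.5557654461559283)) [  0.21362909   0.92277295 -30.15064327]
[[496.01376473 302.80416874 284.        ]] [[495.3486755  301.29091925 317.        ]] [[498.34888109 301.69671767 284.        ]] [[497.05890648 295.14524614 317.        ]]
```

Call:
send_rows --offset '[[0, 0, 0.5], [0, 0, 1.3], [0, 0, 2.2], [0, 0, 3.1], [0, 0, 4], [0, 0, 4.8], [0, 0, 5.3], [0, 0, 5.6], [0, 0, 5.7], [0, 0, 5.7]]' --rot '[[0, 0, 0], [0, 0, 0], [0, 0, 0], [0, 0, 0], [0, 0, 0], [0, 0, 0], [0, 0, 0], [0, 0, 0], [0, 0, 0], [0, 0, 0]]' --hand '[0, 0, 0, 0, 0, 0, 0, 0, 0, 0]'

```text
time: 7.85
tool_pos: [397.4, 311.8, 255.7]
eef_rot: [[-0.995, 0.099, 0.0], [0.099, 0.995, 0.0], [-0.0, 0.0, -1.0]]
wrist_force: [0.4, -0.1, 0.1]
opening: 0.309
finger_force: 61.2
```

```bash
python3 - <<'E'
from h import *
s=snap('top'); e=snap('side'); o=env.observe()
cv2.imwrite('pics/hook2.png',np.hstack([cv2.resize(s['color'][215:287,160:256,::-1],(400,300),interpolation=cv2.INTER_CUBIC),cv2.resize(e['color'][150:222,220:316,::-1],(400,300),interpolation=cv2.INTER_CUBIC)]))
print(o['tool_pos'],o['wrist_force'],o['q'])
E
```

```text
[397.46022671 311.79636424 255.72075942] [-0.25698859 -0.06472311 -1.20825487] [5.32371041e-01 3.18923278e-03 1.02246628e-01 1.66919763e+00
 1.16868723e-05 6.31674329e-01]
```

View pics/hook2.png

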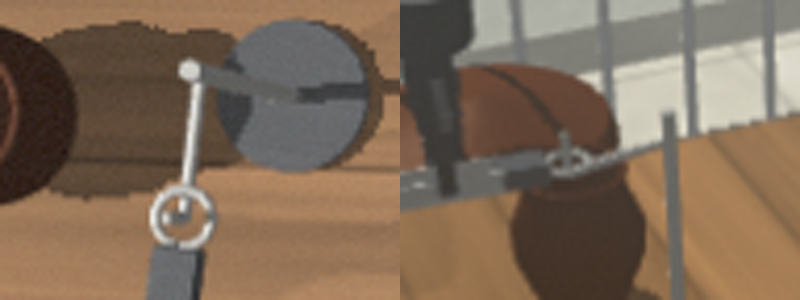

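The ring now surrounds the upturned tip, just above the bend in both views. I'll swing the tongs down about the far wire of the ring before letting go.

Call:
send_rows --offset '[[-0.07, 0, 1.02], [-0.23, 0, 2.03], [-0.48, 0, 3.02], [-0.81, 0, 3.98], [-1.22, 0, 4.92], [-1.72, 0, 5.81], [-2.29, 0, 6.66], [-2.93, 0, 7.45], [-3.64, 0, 8.19], [-4.41, 0, 8.86], [-4.41, 0, 8.86]]' --rot '[[0, -5, 0], [0, -10, 0], [0, -15, 0], [0, -20, 0], [0, -25, 0], [0, -30, 0], [0, -35, 0], [0, -40, 0], [0, -45, 0], [0, -50, 0], [0, -50, 0]]' --hand '[0, 0, 0, 0, 0, 0, 0, 0, 0, 0, 0]'

```text
time: 9.32
tool_pos: [439.9, 306.9, 164.7]
eef_rot: [[-0.641, 0.098, 0.761], [0.062, 0.995, -0.076], [-0.765, -0.002, -0.644]]
wrist_force: [-1.2, 0.7, 0.8]
opening: 0.308
finger_force: 61.4
```

```bash
python3 - <<'E'
from h import *
s=snap('top'); e=snap('side'); o=env.observe()
cv2.imwrite('pics/hook3.png',np.hstack([cv2.resize(s['color'][215:287,160:256,::-1],(400,300),interpolation=cv2.INTER_CUBIC),cv2.resize(e['color'][150:240,210:330,::-1],(400,300),interpolation=cv2.INTER_CUBIC)]))
print(o['tool_pos'],o['wrist_force'],o['q'])
E
```

```text
[440.95397492 307.66394271 166.95318299] [ 0.5300176  -0.59682794 -1.21538822] [ 0.85208604 -0.47133973 -0.72903189  0.70874339 -0.67169718  0.73408574]
```

View pics/hook3.png

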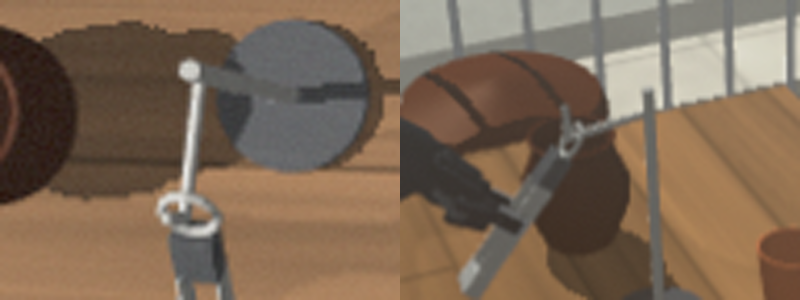

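The ring hangs on the bend with the arm passing through it, at crop (190,215) in the top part and (570,138) in the side part. I'll tilt 15° more, release and back away.

Call:
send_rows --offset '[[-0.07, 0, 1.02], [-0.23, 0, 2.03], [-0.48, 0, 3.02], [-0.48, 0, 3.02], [-0.48, 0, 3.02], [-0.48, 0, 3.02], [-0.48, 0, 3.02], [-0.48, 0, 3.02], [-0.48, 0, 2.5], [-0.48, 0, 0.5], [-0.48, 0, -2], [-0.48, 0, -4]]' --rot '[[0, -5, 0], [0, -10, 0], [0, -15, 0], [0, -15, 0], [0, -15, 0], [0, -15, 0], [0, -15, 0], [0, -15, 0], [0, -15, 0], [0, -15, 0], [0, -15, 0], [0, -15, 0]]' --hand '[0, 0, 0, 0, 0.35, 0.45, 0.6, 0.8, 1, 1, 1, 1]'

```text
time: 10.92
tool_pos: [413.1, 310.2, 197.0]
eef_rot: [[-0.42, 0.099, 0.902], [0.042, 0.995, -0.089], [-0.906, 0.001, -0.422]]
wrist_force: [-0.9, -0.1, 0.2]
opening: 1.005
finger_force: 0.0
```

```bash
python3 - <<'E'
from h import *
s=snap('top'); e=snap('side'); o=env.observe()
cv2.imwrite('pics/hook4.png',np.hstack([cv2.resize(s['color'][215:287,160:256,::-1],(400,300),interpolation=cv2.INTER_CUBIC),cv2.resize(e['color'][150:270,200:360,::-1],(400,300),interpolation=cv2.INTER_CUBIC)]))
print(o['tool_pos'],o['wrist_force'],o['q'],o['opening'])
E
```

```text
[413.45139197 311.59258735 198.82183744] [-0.65802893  0.69006576 -0.2291255 ] [ 1.0221252  -0.56285517 -0.88571965  0.49154274 -0.95372876  0.7167364 ] 0.9961274354542557
```

View pics/hook4.png

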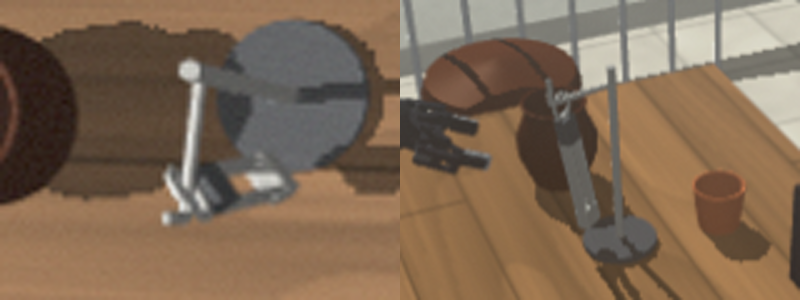

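The tongs hang from the hook: the ring is around the bend and the body hangs straight down beside the post. The gripper is clear. Retreating upright.

Call:
send_rows --offset '[[0, 0, -2], [0, 0, -4], [-0.5, -0.5, -6], [-1.5, -1.5, -7.5], [-2.5, -3, -9], [-3.5, -4.5, -9], [-4.5, -6, -9], [-5.5, -7.5, -9], [-6.2, -9, -9], [-6.8, -10.5, -9], [-6.9, -11.5, -9], [-6.9, -11.6, -9]]' --rot '[[0, 0, 0], [0, 3, 0], [0, 9, 0], [0, 16, 0], [0, 23, 0], [0, 30, 0], [0, 37, 0], [0, 44, 0], [0, 51, 0], [0, 58, 0], [0, 63, 0], [0, 65, 0]]' --hand '[1, 1, 1, 1, 1, 1, 1, 1, 1, 1, 1, 1]'

```text
time: 12.52
tool_pos: [351.5, 199.1, 295.9]
eef_rot: [[-0.995, 0.102, -0.002], [0.102, 0.995, -0.0], [0.002, -0.0, -1.0]]
wrist_force: [0.2, 0.3, 1.0]
opening: 1.005
finger_force: 0.0
```

```bash
python3 - <<'E'
from h import *
s=snap('top'); e=snap('side'); o=env.observe(); print(o['tool_pos'],np.round(o['eef_rot'],3).tolist())
for n,x in(('top',s),('side',e)):
    P=world(x); hsv=cv2.cvtColor(x['color'],cv2.COLOR_RGB2HSV)
    m=(hsv[...,1]<45)&(hsv[...,2]>120)&(P[...,0]>500)&(P[...,0]<640)&(P[...,1]>-340)&(P[...,1]<-170)&(P[...,2]>66)
    m=cv2.morphologyEx(m.astype(np.uint8),cv2.MORPH_OPEN,np.ones((2,2)))>0
    Q=P[m]; c=Q.mean(0); u,sv,vt=np.linalg.svd(Q-c); nrm=vt[2]
    print(n,len(Q),'mean',c.round(1),'min',np.percentile(Q,1,0).round(1),'max',np.percentile(Q,99,0).round(1),'normal',nrm.round(3),'rect',cv2.minAreaRect(Q[:,:2].astype(np.float32)))
    if n=='side':
        c,_=cv2.findContours(m.astype(np.uint8),0,1); c=max(c,key=cv2.contourArea); print(cv2.boundingRect(c),c.reshape(-1,2)[::4].tolist())
    for z0,z1 in((75,90),(90,105),(105,120),(120,130),(130,140)):
        b=Q[(Q[:,2]>z0)&(Q[:,2]<z1)]
        if len(b)>3: print(z0,len(b),np.percentile(b,2,0).round(0),np.percentile(b,98,0).round(0))
E
```

```text
[350.85301383 199.70320862 295.61607243] [[-0.995, 0.1, -0.002], [0.1, 0.995, -0.0], [0.002, -0.001, -1.0]]
top 263 mean [ 565.  -257.8  106.3] min [ 554.6 -337.    11.9] max [ 577.2 -204.3  136.8] normal [-0.993  0.106  0.056] rect ((564.5543212890625, -271.52008056640625), (137.3601837158203, 13.793478012084961), 83.91592407226562)
75 16 [ 555. -313.   77.] [ 574. -204.   90.]
90 26 [ 555. -315.   91.] [ 576. -206.  104.]
105 56 [ 555. -309.  105.] [ 577. -209.  120.]
120 69 [ 557. -295.  120.] [ 574. -223.  130.]
130 55 [ 561. -284.  130.] [ 572. -241.  137.]Traceback (most recent call last):
  File "<stdin>", line 7, in <module>
    u, s, vh = gufunc(a, signature=signature)
               ~~~~~~^^^^^^^^^^^^^^^^^^^^^^^^
    raise LinAlgError("SVD did not converge")
numpy.linalg.LinAlgError: SVD did not converge
```

Call:
send_rows --offset '[[-1, -1.7, 0], [-3.5, -5.8, 0], [-6.2, -10.4, 0], [-9, -15, 0], [-11.8, -19.7, 0], [-14.6, -24.4, 0], [-17.4, -29.1, 0], [-20.2, -33.8, 1], [-23, -38.4, 3], [-25, -41.8, 6], [-25.9, -43.3, 8.5], [-26, -43.6, 9.5]]' --rot '[[0, 0, 4], [0, 0, 12], [0, 0, 20], [0, 0, 28], [0, 0, 37], [0, 0, 46], [0, 0, 55], [0, 0, 64], [0, 0, 73], [0, 0, 82], [0, 0, 88], [0, 0, 90.5]]' --hand '[1, 1, 1, 1, 1, 1, 1, 1, 1, 1, 0.8, 0.8]'

```text
time: 14.12
tool_pos: [565.4, -259.2, 198.5]
eef_rot: [[0.109, 0.994, -0.003], [0.994, -0.109, 0.001], [0.001, -0.003, -1.0]]
wrist_force: [-0.5, 0.8, 0.3]
opening: 0.797
finger_force: 0.0
```

```bash
python3 - <<'E'
from h import *
o=env.observe(); R=np.array(o['eef_rot']);p=np.array(o['tool_pos']); print(p,R.round(3).tolist(),o['opening'])
print(R.T@(np.array([566.5,-260,115])-p))
e=snap('side'); hsv=cv2.cvtColor(e['color'],cv2.COLOR_RGB2HSV)
A=np.hstack([cv2.resize(x['color'][v:v+90,u:u+120,::-1],(400,300),interpolation=cv2.INTER_CUBIC) for x,u,v in((snap('top'),360,200),(e,300,280))]); cv2.imwrite('pics/lid1.png',A)
E
```

```text
[ 565.35442079 -259.23718731  198.51489102] [[0.109, 0.994, -0.003], [0.994, -0.109, 0.001], [0.001, -0.003, -1.0]] 0.7966598097372574
[-0.72890767  1.48806031 83.5097936 ]
```

View pics/lid1.png

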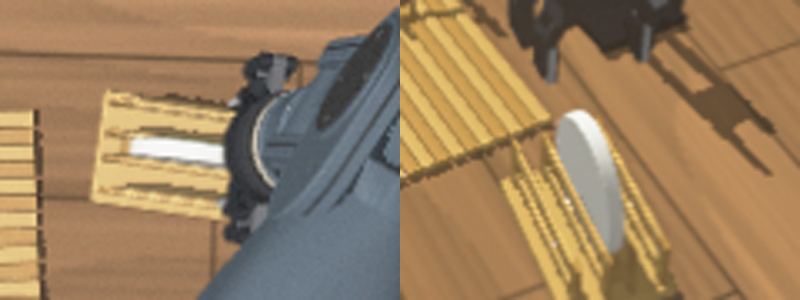

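The open fingers stand either side of the lid's top, which is at crop (575,115) in the side part. They are centred within about 1.5 mm.

Call:
send_rows --offset '[[0, 0.1, 1], [0, 0.1, 3], [0, 0.1, 5.5], [0, 0.1, 7.5], [0, 0.1, 8.6], [0, 0.1, 8.85], [0, 0.1, 8.85], [0, 0.1, 8.85], [0, 0.1, 8.85], [0, 0.1, 8.85], [0, 0.1, 8.85], [0, 0.1, 8.85]]' --rot '[[0, 0, 0], [0, 0, 0], [0, 0, 0], [0, 0, 0], [0, 0, 0], [0, 0, 0], [0, 0, 0], [0, 0, 0], [0, 0, 0], [0, 0, 0], [0, 0, 0], [0, 0, 0]]' --hand '[0.8, 0.8, 0.8, 0.8, 0.8, 0.5, 0.35, 0.25, 0.15, 0.05, 0, 0]' --force 60

```text
time: 15.72
tool_pos: [567.5, -260.3, 114.5]
eef_rot: [[0.108, 0.994, 0.002], [0.994, -0.108, -0.001], [-0.001, 0.002, -1.0]]
wrist_force: [0.7, 0.2, 5.0]
opening: 0.146
finger_force: 60.7
```

Call:
send_rows --offset '[[0, 0, -0.3], [0, 0, -1], [0, 0, -2], [0, 0, -3.5], [0, 0, -5.5], [0, 0, -8], [0, 0, -11], [0, 0, -14], [0, 0, -15.5], [0, 0, -16], [0, 0, -16]]' --rot '[[0, 0, 0], [0, 0, 0], [0, 0, 0], [0, 0, 0], [0, 0, 0], [0, 0, 0], [0, 0, 0], [0, 0, 0], [0, 0, 0], [0, 0, 0], [0, 0, 0]]' --hand '[0, 0, 0, 0, 0, 0, 0, 0, 0, 0, 0]'

```text
time: 17.1
tool_pos: [566.1, -259.9, 273.5]
eef_rot: [[0.108, 0.994, -0.001], [0.994, -0.108, -0.0], [-0.0, -0.001, -1.0]]
wrist_force: [-0.1, -0.3, -2.2]
opening: 0.149
finger_force: 59.8
```

```bash
cat > meas.py <<'E'
from h import *
def lid(x,lo=(500,-340,100),hi=(640,-170,320)):
    P=world(x); hsv=cv2.cvtColor(x['color'],cv2.COLOR_RGB2HSV)
    m=(hsv[...,1]<45)&(hsv[...,2]>110)&np.all((P>lo)&(P<hi),-1)
    n,l,st,_=cv2.connectedComponentsWithStats(m.astype(np.uint8)); k=1+np.argmax(st[1:,4]); m=l==k
    return P,m
def plane(Q):
    for _ in range(3):
        c=Q.mean(0); v=np.linalg.svd(Q-c,full_matrices=False)[2][2]; d=abs((Q-c)@v); Q=Q[d<max(2.,2*d.std())]
    return c,v*np.sign(v[0]),len(Q)
E
python3 - <<'E'
from meas import *
s=snap('top'); e=snap('side'); o=env.observe(); print(o['tool_pos'])
for n,x in(('top',s),('side',e)):
    P=world(x); z=cv2.medianBlur(np.nan_to_num(P[...,2],nan=-99).astype(np.float32),5)
    m=(z>4.2)&(z<13)&(P[...,0]>360)&(P[...,0]<630)&(abs(P[...,1]+20)<140)
    m=cv2.morphologyEx(m.astype(np.uint8),cv2.MORPH_OPEN,np.ones((7,7)))
    c=max(cv2.findContours(m,0,1)[0],key=cv2.contourArea).reshape(-1,2); c=cv2.convexHull(c).reshape(-1,2)
    w=ray(x,c,8); print(n,'mat',cv2.minAreaRect(w[:,:2].astype(np.float32)))
    hsv=cv2.cvtColor(x['color'],cv2.COLOR_RGB2HSV)
    d=(hsv[...,2]<75)&(P[...,0]>690)&(P[...,0]<745)&(abs(P[...,1]+10)<60)&(P[...,2]>80)
    if d.sum()>20:
        Q=P[d]; c0,v,k=plane(Q); print(n,'phone',d.sum(),c0.round(1),v.round(3),k,'y',np.percentile(Q[:,1],[2,98]).round(1),'z',np.percentile(Q[:,2],[97,99,100]).round(1))
        if n=='side':
            oo=x['T'][:3,3]; dd=ray(x,(363,235),0)[0]-oo; t=((c0-oo)@v)/(dd@v); print('lens on plane',oo+t*dd)
P,m=lid(e); Q=P[m]; print('lid side',len(Q),plane(Q),np.percentile(Q,[1,99],0).round(1).tolist())
c=max(cv2.findContours(m.astype(np.uint8),0,1)[0],key=cv2.contourArea); print(cv2.boundingRect(c))
P,m=lid(s); Q=P[m]; print('lid top',len(Q),Q.mean(0),np.percentile(Q,[1,99],0).round(1).tolist(),cv2.minAreaRect(Q[:,:2].astype(np.float32)))
E
```

```text
[ 565.97935141 -259.67465549  272.16214933]
top mat ((495.240966796875, -24.907211303710938), (210.787841796875, 211.1446990966797), 3.784376859664917)
top phone 334 [717.5 -10.2 167.5] [ 0.998  0.054 -0.015] 247 y [-45.6  24.8] z [229.7 231.2 232.1]
side mat ((496.3077087402344, -26.545753479003906), (208.5394744873047, 210.3713836669922), 3.484616279602051)
lid side 658 (array([ 559.70680456, -267.05910741,  229.04153642]), array([ 0.99529929, -0.09656928, -0.00732854]), 457) [[553.6, -319.2, 176.7], [571.3, -206.1, 297.1]]
(348, 271, 22, 45)
lid top 204 [ 566.90430361 -226.67644512  267.52168779] [[556.6, -255.8, 199.5], [576.3, -200.6, 296.5]] ((565.373291015625, -232.94969177246094), (65.21856689453125, 21.52814292907715), 88.91065979003906)
```

```bash
python3 - <<'E'
from meas import *
s=snap('top'); e=snap('side')
im=[]
for x,u,v in((s,294,160),(e,335,210)):
    im.append(cv2.resize(x['color'][v:v+60,u:u+80,::-1],(400,300),interpolation=cv2.INTER_CUBIC))
cv2.imwrite('pics/phone.png',np.hstack(im))
P=world(e); Q=P[222:275,355:375].reshape(-1,3); Q=Q[(Q[:,0]>700)&(Q[:,0]<735)&(abs(Q[:,1]+12)<45)&(Q[:,2]>60)]
print(len(Q),plane(Q),np.percentile(Q,[1,50,99],0).round(1).tolist())
P=world(s); T=P[160:205,310:360].reshape(-1,3); T=T[(T[:,0]>700)&(T[:,0]<760)&(T[:,2]>150)]
for z in range(150,245,8):
    b=T[(T[:,2]>=z)&(T[:,2]<z+8)]; print(z,len(b),b.mean(0).round(1) if len(b) else '')
E
```

```text
10 (array([720.48606825, -14.80690397,  94.1476493 ]), array([ 0.96546907,  0.26021711, -0.01251081]), 8) [[718.4, -51.7, 81.5], [719.8, -11.4, 94.8], [730.9, -7.3, 107.4]]
150 15 [716.7  -4.6 153.3]
158 13 [717.7 -14.8 162.5]
166 12 [716.6  -1.8 169.2]
174 64 [738.5 -10.8 179.8]
182 55 [738.1  -8.  184.2]
190 15 [717.6 -16.7 194.5]
198 16 [727.4  -2.8 202. ]
206 36 [736.9 -12.9 210.5]
214 29 [723.  -10.  217.8]
222 98 [721.4  -8.2 226.2]
230 7 [722.8 -15.2 230.5]
238 0
```

View pics/phone.png

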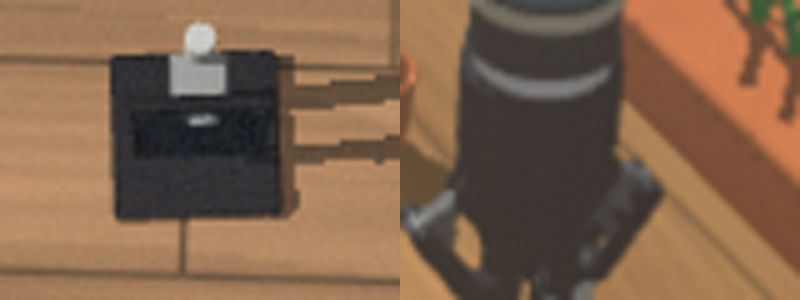

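The top view shows the phone's top edge and the lens dot at (334.5,184). The arm now hides the phone in the side view, so I'll pair this dot with the earlier side pixel (362.7,234.7).

```bash
python3 - <<'E'
from meas import *
s=snap('top'); e=snap('side')
print(tri(s,(334.2,183.6),e,(362.7,234.7)))
o=s['T'][:3,3]; d=ray(s,(334.2,183.6),0)[0]-o; print(o+d*(714.3-o[0])/d[0],o+d*(717-o[0])/d[0])
ob=env.observe(); R=np.array(ob['eef_rot']);p=np.array(ob['tool_pos']); print(p,R.round(3).tolist())
E
```

```text
(array([717.86051056, -11.64504827, 204.21533096]), np.float64(1.3898699965814962))
[714.3        -11.1260311  221.66684588] [717.         -11.3381523  205.52683286]
[ 566.20717898 -259.66906343  272.16686031] [[0.108, 0.994, -0.002], [0.994, -0.108, 0.001], [0.001, -0.002, -1.0]]
```

Call:
send_rows --offset '[[0.6, -0.3, 0], [2, -0.9, 0], [4.3, -1.8, 0.1], [6.8, -2.9, 0.4], [9.3, -4, 0.8], [11.8, -5, 1.2], [14.3, -6, 1.6], [16.8, -7.1, 1.9], [19.2, -8.1, 2.2], [21.2, -9, 2.4], [22.3, -9.4, 2.5], [22.6, -9.6, 2.5]]' --rot '[[0, 0, 0], [0, 0, -1], [0, 0, -2], [0, 0, -3], [0, 0, -4], [0, 0, -5], [0, 0, -6], [0, 0, -7], [0, 0, -8], [0, 0, -9], [0, 0, -9.7], [0, 0, -9.7]]' --hand '[0, 0, 0, 0, 0, 0, 0, 0, 0, 0, 0, 0]'

```text
time: 18.9
tool_pos: [495.4, -24.3, 248.3]
eef_rot: [[-0.062, 0.998, 0.0], [0.998, 0.062, -0.0], [-0.0, 0.0, -1.0]]
wrist_force: [-0.9, -0.3, -1.2]
opening: 0.147
finger_force: 59.8
```

```bash
python3 - <<'E'
from meas import *
s=snap('top'); e=snap('side'); o=env.observe(); print(o['tool_pos'],np.round(o['eef_rot'],3).tolist(),o['opening'],o['finger_force'])
for x in(e,s):
    P,m=lid(x,(430,-110,100),(560,60,300)); Q=P[m]; print(len(Q),plane(Q),np.percentile(Q,[1,99],0).round(1).tolist())
    c=max(cv2.findContours(m.astype(np.uint8),0,1)[0],key=cv2.contourArea); print(cv2.boundingRect(c),cv2.fitEllipse(cv2.convexHull(c)))
    # project ideal disc silhouette at spot
    yaw=np.radians(3.5); n=np.array([np.cos(yaw),np.sin(yaw),0]); h=np.array([-n[1],n[0],0]); a=np.linspace(0,2*np.pi,90)
    D=np.vstack([np.array([495.5,-25.5,204.5])+k*7*n+60*np.cos(a)[:,None]*h+60*np.sin(a)[:,None]*[0,0,1] for k in(-1,1)])
    Cc=(D-x['T'][:3,3])@x['T'][:3,:3]; Cc=Cc*[1,-1,-1]; uv=cv2.projectPoints(Cc,np.zeros(3),np.zeros(3),x['K'],x['d'])[0].reshape(-1,2); print('ideal box',uv.min(0),uv.max(0))
# tongs still hung; where
P=world(e); b=(P[...,0]>470)&(P[...,0]<560)&(abs(P[...,1]-300)<40)&(P[...,2]>30)&(P[...,2]<240); 
hsv=cv2.cvtColor(e['color'],cv2.COLOR_RGB2HSV); b&=hsv[...,1]<70
Q=P[b]; print('tongs',len(Q),[Q[(Q[:,2]>z)&(Q[:,2]<z+40)].mean(0).round(0).tolist() for z in(40,80,120,160,200)])
E
```

```text
[495.65010343 -24.90115646 248.29895135] [[-0.061, 0.998, 0.0], [0.998, 0.061, -0.0], [-0.0, 0.0, -1.0]] 0.14585027958343477 59.781015515327454
533 (array([490.467245  , -30.64867358, 203.34990038]), array([ 0.99737513,  0.07145256, -0.01172118]), 354) [[485.5, -83.9, 153.3], [504.9, 30.7, 265.4]]
(287, 236, 22, 40) ((297.33465576171875, 254.45748901367188), (17.573392868041992, 43.47987365722656), 162.4813995361328)
ideal box [286.15965768 235.13486536] [308.89364934 276.42268265]
11 (array([491.84384268,  31.84905027, 228.99729148]), array([ 0.02660509, -0.96552477, -0.25894804]), 9) [[486.5, 29.1, 192.3], [497.9, 35.7, 235.1]]Traceback (most recent call last):
  File "<stdin>", line 5, in <module>
cv2.error: OpenCV(4.12.0) /io/opencv/modules/imgproc/src/shapedescr.cpp:361: error: (-201:Incorrect size of input array) There should be at least 5 points to fit the ellipse in function 'fitEllipseNoDirect'
```

Call:
send_rows --offset '[[0, 0, 0], [0, 0, 0], [0, 0, 0], [0, 0, 0]]' --rot '[[0, 0, 0], [0, 0, 0], [0, 0, 0], [0, 0, 0]]' --hand '[0, 0, 0, 0]'

```text
time: 19.5
tool_pos: [495.6, -25.1, 248.1]
eef_rot: [[-0.061, 0.998, -0.0], [0.998, 0.061, -0.0], [-0.0, -0.0, -1.0]]
wrist_force: [0.0, -0.5, -1.9]
opening: 0.148
finger_force: 59.8
```

```bash
python3 - <<'E'
from meas import *
for n in('side','top'):
    e=snap(n); P=world(e); hsv=cv2.cvtColor(e['color'],cv2.COLOR_RGB2HSV)
    b=(P[...,0]>470)&(P[...,0]<560)&(abs(P[...,1]-300)<40)&(P[...,2]>30)&(P[...,2]<245)&(hsv[...,1]<90)
    Q=P[b]; print(n,'tongs',len(Q),[(z,int(((Q[:,2]>z)&(Q[:,2]<z+40)).sum()),Q[(Q[:,2]>z)&(Q[:,2]<z+40)].mean(0).round(0).tolist()) for z in(30,70,110,150,200)])
    g=(hsv[...,0]>40)&(hsv[...,0]<85)&(hsv[...,1]>80)&(P[...,0]>430)&(P[...,0]<560)&(abs(P[...,1]+25)<80)&(P[...,2]>130); print('green px',g.sum())
E
```

```text
side tongs 423 [(30, 48, [506.0, 289.0, 59.0]), (70, 95, [508.0, 295.0, 88.0]), (110, 87, [508.0, 296.0, 130.0]), (150, 82, [508.0, 297.0, 168.0]), (200, 84, [507.0, 295.0, 217.0])]
green px 0
top tongs 253 [(30, 20, [504.0, 287.0, 60.0]), (70, 72, [507.0, 295.0, 83.0]), (110, 32, [506.0, 293.0, 129.0]), (150, 30, [505.0, 292.0, 170.0]), (200, 79, [508.0, 295.0, 222.0])]
green px 0
```

The tongs hang vertically at rest at about (507,296). The lid is at the spot, and no green shows on the robot's side. Handing in.

```bash
python3 -c "
from station import env
print(env.sign_off())"
```

```text
the job is handed in; nothing more can be done
None
```

The tongs hang freely on the hook, and the lid is held over the middle of the mat with its centre level with the lens (about 1 mm off by my measurement) and its inside, which I could not see directly, facing the phone within about 1°; I handed the job in at about 20 s, and no verdict came back.

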